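# Turn the back-to-front insert in the parts drawer

### The arm

A 6-joint arm with a two-finger parallel gripper is mounted at the origin on the work surface. World frame = base frame: x ahead of the robot, y to its left, z up, the work surface at z = 0. Lengths are in m, angles in degrees, forces in N, time in s.
With the tool pointing down it reaches from about 0.35 to 0.875 m from the base axis. Payload 4.2 kg.
Tool frame: the origin (TCP) lies at the very end of the fingers, on their centre line; the grasp point (between the pads) lies 19 mm behind it; z points along the fingers, y is the line along which they close (so a half turn about z gives the same grasp; the last joint's range is limited). The gripper opens to 87 mm and grips with 3 to 60 N. Pads are 19 mm wide; open, the fingers measure 117 mm over their backs; the gripper's body (75 mm by 190 mm) begins 51 mm behind the grasp point.
Start: joints at [79.16, 22.042, 0.453, 0, -68.411, -14.817], TCP at [0.271, 0.563, 0.223] pointing down, gripper open.
Joint ranges: [-179.83, 179.83], [-69.29, 118.12], [-61.27, 80.66], [-181.25, 117.63], [-171.15, -9.14], [-177.46, 177.46]. Speed limits (degrees/s): [159.86, 159.86, 180, 180, 180, 180].

### API

Orientations are given as a 3x3 rotation matrix whose columns are the frame's x, y, z axes.
In Python, from station import sense, cams, r gives the robot as it stands. The module is installed in compiled form; this text tells all that it offers.
- The arm moves only by the tool step_arm, never from a script. Its argument "targets" is text: rows parted by semicolons, each of 4 numbers parted by spaces: the shift along the tool's x, y, z in cm, then the turn about the tool's z in degrees. In form: x y z turn; .... A call has 1 to 12 rows; each row shifts and turns the commanded pose from where the row before left it, along the tool's axes as they then stand; what a row does not reach is not made up. A row lasts 1/12 s, in which the tool goes at most 41.7 mm and 7.16 degrees, less where a joint would pass 70% of its speed; a pose out of reach is approached as far as the arm can. A call with a gripper value outside its range is refused whole. "claw" is the finger opening in cm, from 0 to 8.7, set as the call begins (left out, the last holds). The fingers move at their own pace and stop on an object; the grip force is fixed at half the most. Time passes only in rows, so rows that do not move let the fingers close. It gives the time, the measured TCP pose, the force, the opening and the grip force at its end, in the units of the state.
- sense(): the state, without advancing time (a new reading comes with each control period).
- cams.capture(name): name is "side" or "top"; returns a dict with "frame" (384x512x3 uint8, blue, green, red), "vertical_fov" (degrees; the focal length in pixels is half the picture's height over the tangent of half this angle, whatever the lens; pixels are square), "cx", "cy" (the principal point, pixels), "eye" and "rotation" of the camera in the world. Camera axes: x right, y down, z forward; pixel columns grow to the right and rows downward; lengths in m; the calibration is good to about 2 mm. A picture is of the moment at which its call begins. There is no depth.
- r.finish_job(): hands the job in; it is judged then, once.
The state is a dict: "time_s": time; "joints": joint angles; "joint_velocities": joint speeds; "effort": joint torques, N m; "tcp_pos": TCP position; "ee_rot": TCP orientation; "wrist_force": force on the tool from outside, world axes, zero at the start; "moment": the same for the moment, N m; "gripper_width": opening from 0.0 (shut) to 1.0 (fully open); "gripper_force": force on a finger pad.
Only numpy, scipy, OpenCV 4.12 (cv2) and the standard library are available. Lean on these libraries where they do the work, as an engineer would, in place of code of your own. Each camera call takes 0.05 s, during which the arm holds its last target. There are 200 camera calls.

### The job

Two small-parts drawers stand on the storeroom bench, each with a lift-out insert; in one of them the insert has been put in back to front, with its three small compartments at the end away from the drawer's finger pull. Lift that insert clear by its square post, keep it level, turn it half round and lower it back into the same drawer, all the way down to the floor before letting go, so that the three small compartments are next to the finger pull. Leave the other insert where it is.

Things in the scene. Friction and masses are not known exactly. Their poses are not given: they have to be found in the camera images.
- drawer: Grey open box fixed to the bench, holding the back-to-front insert. Origin: centre of its underside, on the bench; z up. Inside 156 (x) by 106 (y) mm, floor 4 mm thick; walls upright to 40 mm, then flaring out at 45 degrees to a rim at 50 mm (mouth 176 by 126). The finger pull, a 60 mm wide shelf with a turned-down lip, sticks out 40 mm at the -x end, below the rim.
- insert: White tray to turn, 150 (x) by 100 (y) by 40 mm, 0.25-0.5 kg, parts in it fixed. Origin: centre of underside, on the drawer's floor. Grip: solid grey 24 mm square post at centre, faces square to x and y, top 90 mm above origin, 50 above the rim. Three small compartments at its -x end, one big at +x. Its x points opposite to the drawer's x at the start, must point the same way at the end.
- insert_bins (a point): A point on that insert, at rim height (40 mm above its underside) in the middle of its three small compartments: 48 mm from the centre towards its -x end.
- other_insert: The insert to leave alone, the same in shape and size; it sits the right way round in a second drawer of the same shape. Same origin and axes as the first insert; its drawer's centre is the same point, its finger pull at the -x end.
Not all that is in view belongs to the job. Leave any blue look-alike of the insert alone.

How it is judged:
By the outcome, as a careful person would: the job done as asked, in the order asked, and still so for the second after the job is handed in, with the robot touching nothing.
It also fails if it takes over 45 s, if anything falls off the work surface, if the arm or the gripper's body presses on something with over 40 N, if the wrist force passes 120 N, or if a joint passes its speed limit or range.

## Working session

There is one attempt and no reset: what is moved stays moved. The work goes in short steps, Python scripts to look and compute and a tool call to move; the robot and the scene stay as the last step left them, time stands still between calls to the robot, and variables do not carry over. Pictures are saved under pics/ and viewed, at most 10 in all, crops included, and the job is handed in when it is done.

Besides the shell and the picture viewer there is one more tool, called after ">>>" as name(argument=value, ...) on one line, values as JSON. step_arm: Moves the arm, as the interface text tells. Its arguments: {"type":"object","properties":{"targets":{"type":"string"},"claw":{"type":"number"}},"required":["targets"]}

```bash
mkdir -p pics
cat > h.py <<'E'
import numpy as np, cv2
from station import sense,cams,r
def cap(n):
    d=cams.capture(n); f=d["frame"]; d["f"]=f.shape[0]/2/np.tan(np.radians(d["vertical_fov"])/2); return d
def ray(d,u,v):
    a=np.array([(u-d["cx"])/d["f"],(v-d["cy"])/d["f"],1.]); return np.array(d["eye"]),np.array(d["rotation"])@a
def onz(d,u,v,z):
    e,a=ray(d,u,v); return e+a*(z-e[2])/a[2]
def proj(d,p):
    q=np.array(d["rotation"]).T@(np.array(p)-np.array(d["eye"])); return d["cx"]+d["f"]*q[0]/q[2], d["cy"]+d["f"]*q[1]/q[2]
E
python3 - <<'E'
from h import *
for n in("top","side"):
    d=cap(n); cv2.imwrite(f"pics/{n}0.png",d["frame"]); print(n,d["f"],d["cx"],d["cy"],np.round(d["eye"],3),np.round(d["rotation"],3).tolist())
s=sense(); print(s)
E
```

```text
top 413.01032355711357 251.90664335356996 195.1357619213316 [0.467 0.103 0.962] [[0.024, -0.984, 0.175], [-1.0, -0.025, -0.006], [0.011, -0.175, -0.985]]
side 471.6851483026333 257.14603912270496 188.2999156714742 [ 0.266 -0.734  0.778] [[0.912, -0.257, 0.32], [-0.41, -0.545, 0.731], [-0.013, -0.798, -0.603]]
{'time_s': 0.1, 'joints': array([ 7.91591452e+01,  2.20859266e+01,  3.86760373e-01, -2.51464946e-02,
       -6.84117502e+01, -1.48158860e+01]), 'joint_velocities': array([-0.05458864, -0.07134799,  0.20121923,  0.13291646,  0.07719453,
        0.03396537]), 'effort': array([-2.02166798e-04, -3.91691101e+01,  1.87935716e+01,  4.23185259e+00,
        1.35096625e-02, -6.99986663e-05]), 'tcp_pos': array([0.27036862, 0.56288594, 0.22156817]), 'ee_rot': array([[ 9.01334121e-01, -4.33123790e-01, -7.64911292e-04],
       [-4.33124453e-01, -9.01332280e-01, -1.82451743e-03],
       [ 1.00802662e-04,  1.97580159e-03, -9.99998043e-01]]), 'wrist_force': array([ 0.29731038, -0.03863129, -1.230769  ]), 'moment': array([-0.01721151,  0.02228447, -0.00034221]), 'gripper_force': 0.0, 'gripper_width': 0.9972489277179966}
```

View pics/top0.png

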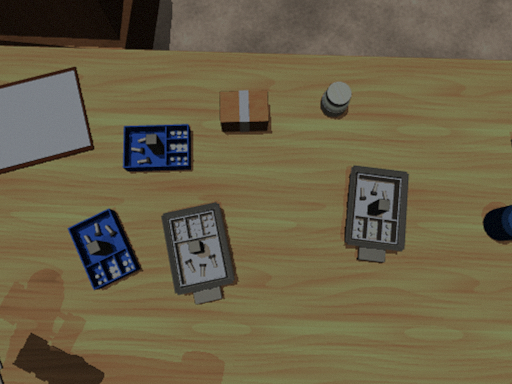

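View pics/side0.png

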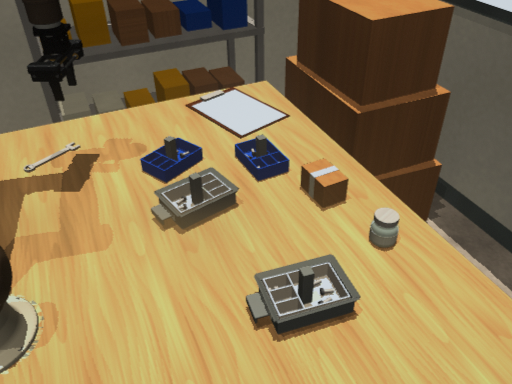

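Top view: two grey drawers. The left one, at (199,249), has its pull at (207,296) and its three small compartments at the far end, (193,225), so its insert is back to front. The right one, at (377,209), has its pull at (371,255) and its compartments next to it, (373,229), so it is correct. The blue trays at (157,147) and (103,248) are look-alikes. The side view agrees: the left drawer is at (197,197) and its post at (196,187). Target: the left drawer. I'll confirm that in a crop and measure it.

Run:
```python
from h import *
d=cap("top"); f=d["frame"]
cr=cv2.resize(f[190:315,145:250],None,fx=4.5,fy=4.5,interpolation=cv2.INTER_CUBIC)
hsv=cv2.cvtColor(f,cv2.COLOR_BGR2HSV)
m=((hsv[...,1]<75)).astype(np.uint8)*255
m[:190]=0;m[315:]=0;m[:,:145]=0;m[:,250:]=0
m=cv2.morphologyEx(m,cv2.MORPH_CLOSE,np.ones((3,3)))
mo=cv2.morphologyEx(m,cv2.MORPH_OPEN,np.ones((31,31)))
for k in(m,mo):
    c=max(cv2.findContours(k,0,2)[0],key=cv2.contourArea); print(cv2.contourArea(c),cv2.minAreaRect(c))
c=max(cv2.findContours(m,0,2)[0],key=cv2.contourArea)
W=np.array([onz(d,*p[0],0.05)[:2] for p in c],np.float32)
print("whole incl. pull @0.05",cv2.minAreaRect(W))
mm=cv2.resize(m[190:315,145:250],None,fx=3,fy=4.5,interpolation=0); mm=cv2.resize(mm,(cr.shape[1]//2*1,cr.shape[0]))
s=cap("side"); cs=cv2.resize(s["frame"][160:235,145:245],None,fx=3,fy=3,interpolation=cv2.INTER_CUBIC)
mm=cv2.cvtColor(mm,cv2.COLOR_GRAY2BGR); 
can=np.zeros((562,800,3),np.uint8); can[:cr.shape[0],:cr.shape[1]]=cr[:562]; can[:225,480:780]=cs; q=cv2.resize(mm,(236,281)); can[240:521,480:716]=q
cv2.imwrite("pics/c1.png",can)
```

```text
5166.5 ((198.173095703125, 254.3654022216797), (96.09690856933594, 60.99211883544922), 78.69007110595703)
4650.5 ((197.5, 249.5), (83.0, 63.0), 90.0)
whole incl. pull @0.05 ((0.49645131826400757, 0.21146534383296967), (0.20804080367088318, 0.13157840073108673), 13.478839874267578)
```

View pics/c1.png

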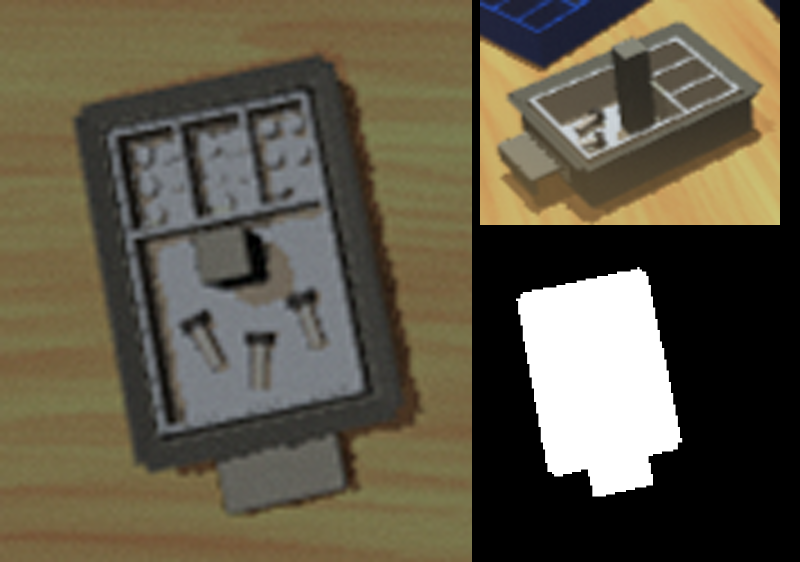

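The crop confirms it: the left drawer's three small compartments, crop (220,165), are opposite the finger pull, crop (285,480). Next I'll fit the rim edges and the post top.

```bash
cat > fit.py <<'E'
from h import *
def rimfit(d,z=0.05,box=(190,315,145,250)):
    f=d["frame"]; hsv=cv2.cvtColor(f,cv2.COLOR_BGR2HSV); m=np.zeros(f.shape[:2],np.uint8)
    a,b,c,e=box; m[a:b,c:e]=(hsv[a:b,c:e,1]<75)*255
    m=cv2.morphologyEx(m,cv2.MORPH_CLOSE,np.ones((3,3)))
    c=max(cv2.findContours(m,0,cv2.CHAIN_APPROX_NONE)[0],key=cv2.contourArea)
    W=np.array([onz(d,*p[0],z)[:2] for p in c]); th=np.radians(13.5); ctr=np.array([.51,.215])
    for _ in range(4):
        X=np.array([np.cos(th),np.sin(th)]);Y=np.array([-X[1],X[0]]); L=(W-ctr)@np.c_[X,Y]
        ed=lambda s:s
        t=[];v=[]
        for ax,half,sg in((0,.088,1),(0,.088,-1),(1,.063,1),(1,.063,-1)):
            o=1-ax; k=(abs(L[:,ax]-sg*half)<.012)&(abs(L[:,o])<(.05 if ax==0 else .07))
            if ax==0 and sg<0: k&=abs(L[:,1])>.037
            p=np.polyfit(L[k,o],L[k,ax],1); t.append(p[0] if ax else -p[0]); v.append(p[1])
        print("deg",np.round(np.degrees(t),2),"edges",np.round(v,4),"sizes",round(v[0]-v[1],4),round(v[2]-v[3],4))
        ctr=ctr+X*(v[0]+v[1])/2+Y*(v[2]+v[3])/2; th+=np.mean(t)
    return ctr,np.degrees(th)
E
python3 - <<'E'
from fit import *
d=cap("top"); print(rimfit(d))
g=cv2.cvtColor(d["frame"],cv2.COLOR_BGR2GRAY); print(g[236:258,184:208])
s=cap("side"); g=cv2.cvtColor(s["frame"],cv2.COLOR_BGR2GRAY); print(g[168:186,186:206])
E
```

```text
deg [-0.09  0.3   0.23  0.26] edges [ 0.0885 -0.0896  0.0642 -0.0647] sizes 0.1781 0.1289
deg [-0.26  0.21  0.05  0.13] edges [ 0.089  -0.0891  0.0644 -0.0644] sizes 0.1781 0.1289
deg [-0.29  0.17  0.02  0.1 ] edges [ 0.0891 -0.0891  0.0644 -0.0644] sizes 0.1781 0.1289
deg [-0.29  0.17  0.02  0.1 ] edges [ 0.0891 -0.0891  0.0644 -0.0644] sizes 0.1781 0.1289
(array([0.50946871, 0.21466117]), np.float64(13.708584423854461))
[[123 124 126 120  68  18  38  45  99 126 125 128 102 114 130 128 131 120
  112 114 110  95  65  61]
 [126 126 129 132  82  24  59  68 109 129 129 127 120 114 111 104 102  79
   58  51  37  33  51  61]
 [127 129 123 131 105  83 106 104 106 115 108 103  79  51  49  45  40  35
   39  49  58  70  96 106]
 [129 129 123 119 117 109 107  91  65  55  40  19  25  35  46  67  74  70
   70  69  70 102 114 113]
 [110 107  90  66  59  52  32  25  38  42  56  60  65  79  68  57  64  87
   99  95  94 117 128 125]
 [ 51  43  44  43  47  70  65  62  76  83  89  97 100 107  80  35  33  85
  116 127 131 128 131 126]
 [ 69  81  86  83  84  89  92 101 103 100  97  97  95  99  86  42   
[... 2379 characters left out ...]
  83  82
   83  82]
 [103 104  90  53  43  70 114 130 126 110  81  47  42  44  49  67  83  82
   83  84]
 [104 103  94  61  43  42  66  94  74  45  43  44  44  44  45  62  82  82
   83  83]
 [104 104  93  65  43  42  43  42  42  43  44  43  44  43  43  59  82  83
   81  82]
 [108 117 108  82  43  44  44  46  44  43  43  44  44  43  43  59  83  82
   83  82]
 [127 147 134 105  44  42  44  44  43  44  43  43  44  43  43  59  79  83
   87  99]
 [128  99  83  70  42  43  43  43  45  45  44  45  44  45  44  53  80 107
  132 146]
 [ 83  82  83  71  45  45  43  44  46  44  43  45  44  43  44  54 105 167
  178 120]
 [ 83  82  82  74  50  45  43  45  46  44  45  44  44  45  45  58 103 121
   83  83]]
```

Run:
```python
from h import *
d=cap("top"); s=cap("side")
print(onz(d,194.2,246.2,.094),onz(s,194.6,175.6,.094))
# two-view triangulation
e1,a1=ray(d,194.2,246.2);e2,a2=ray(s,194.6,175.6)
t=np.linalg.lstsq(np.c_[a1,-a2],e2-e1,rcond=None)[0];print(e1+a1*t[0],e2+a2*t[1])
R=sense()["ee_rot"]; yaw=np.degrees(np.arctan2(R[1,0],R[0,0])); print("tool x yaw",yaw)
p=np.array([.5095,.2147,0]); c=sense()["tcp_pos"]
print("tool-frame delta cm",(R.T@(p-c))*100)
```

```text
[0.5097333  0.21552051 0.094     ] [0.50917673 0.21133405 0.094     ]
[0.50989529 0.21594251 0.09073356] [0.51033578 0.21583481 0.09074149]
tool x yaw -25.658910004907682
tool-frame delta cm [36.6344793  21.06831844 22.24489955]
```

>>> step_arm(targets="3.05 1.75 0 0;3.05 1.75 0 0;3.05 1.75 0 0;3.05 1.75 0 0;3.05 1.75 0 0;3.05 1.75 0 0;3.05 1.75 0 0;3.05 1.75 0 0;3.05 1.75 0 0;3.05 1.75 0 0;3.05 1.75 0 0;3.05 1.75 0 0", claw=8.7)

```text
time_s: 1.4
tcp_pos: [0.5103, 0.2141, 0.2229]
ee_rot: [[0.901, -0.433, 0.0], [-0.433, -0.901, 0.0], [0.0, -0.001, -1.0]]
wrist_force: [1.5, 0.6, -0.4]
gripper_width: 1.001
gripper_force: 0.0
```

>>> step_arm(targets="0 0 0 6.35;0 0 0 6.35;0 0 0 6.35;0 0 0 6.35;0 0 0 6.35;0 0 0 6.35;0 0 0 6.35;0 0 0 6.2;0 0 0 0;0 0 0 0")

```text
time_s: 2.23
tcp_pos: [0.5095, 0.2156, 0.2226]
ee_rot: [[0.239, -0.971, 0.0], [-0.971, -0.239, 0.0], [-0.0, -0.0, -1.0]]
wrist_force: [-0.2, -0.8, 0.1]
gripper_width: 1.001
gripper_force: 0.0
```

```bash
cat > st.py <<'E'
from h import *
import sys
tx,ty,tz,ta=map(float,sys.argv[1:5])
s=sense(); R=s["ee_rot"]; c=s["tcp_pos"]
print("t",s["time_s"],"j",np.round(s["joints"],1),"tcp",np.round(c,4),"yaw",round(np.degrees(np.arctan2(R[1,0],R[0,0])),2),"z",np.round(R[:,2],3),"F",np.round(s["wrist_force"],1),"M",np.round(s["moment"],2),"w",round(s["gripper_width"]*8.7,2),s["gripper_force"])
y=np.degrees(np.arctan2(R[1,0],R[0,0]))
print("delta tool cm",np.round(R.T@(np.array([tx,ty,tz])-c)*100,2),"turn",round(-((ta-y+180)%360-180),2))
E
python3 st.py .5097 .215 .058 -76.3
```

```text
t 2.2333 j [ 39.7  15.1  -9.8  -0.  -65.2 -25.9] tcp [0.5095 0.2156 0.2226] yaw -76.15 z [ 0.  0. -1.] F [-0.2 -0.8  0.1] M [ 0.06 -0.07 -0.01] w 8.7 0.0
delta tool cm [ 0.06 -0.   16.46] turn 0.15
```

>>> step_arm(targets="0.06 0 3 0.15;0 0 3.5 0;0 0 3.5 0;0 0 2.5 0;0 0 2 0;0 0 1.5 0;0 0 0.45 0;0 0 0 0;0 0 0 0")

```text
time_s: 2.98
tcp_pos: [0.5103, 0.2154, 0.0587]
ee_rot: [[0.236, -0.972, 0.001], [-0.972, -0.236, 0.0], [-0.0, -0.001, -1.0]]
wrist_force: [0.0, 0.3, 0.3]
gripper_width: 1.0
gripper_force: 0.0
```

```bash
python3 st.py .5097 .215 .058 -76.3
python3 - <<'E'
from h import *
d=cap("top");s=cap("side")
a=cv2.resize(d["frame"][180:300,140:260],(400,400));b=cv2.resize(s["frame"][120:240,140:260],(400,400))
cv2.imwrite("pics/g1.png",np.hstack([a,b]))
E
```

```text
t 2.9833 j [ 39.7  25.2 -21.5   0.  -43.3 -26.1] tcp [0.5103 0.2154 0.0587] yaw -76.38 z [ 0.001  0.    -1.   ] F [0.  0.3 0.3] M [ 0.08 -0.01 -0.05] w 8.7 0.0
delta tool cm [0.02 0.07 0.07] turn -0.08
```

View pics/g1.png

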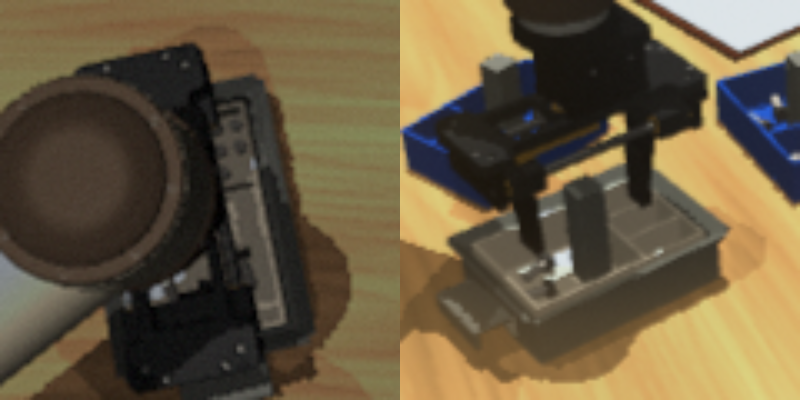

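The fingers straddle the post: in the right-hand panel the tips are at (535,245) and (640,200), with the post midway at (588,220). Closing now.

>>> step_arm(targets="0 0 0 0;0 0 0 0;0 0 0 0;0 0 0 0;0 0 0 0;0 0 0 0;0 0 0 0;0 0 0 0;0 0 0 0;0 0 0 0;0 0 0 0;0 0 0 0", claw=0)

```text
time_s: 4.08
tcp_pos: [0.5099, 0.2151, 0.0581]
ee_rot: [[0.234, -0.972, 0.0], [-0.972, -0.234, 0.0], [-0.0, -0.0, -1.0]]
wrist_force: [1.0, 0.1, -0.3]
gripper_width: 0.275
gripper_force: 30.0
```

```bash
python3 st.py .5097 .215 .058 -76.3
```

```text
t 4.0833 j [ 39.7  25.2 -21.5   0.  -43.2 -26.1] tcp [0.5099 0.2151 0.0581] yaw -76.45 z [ 0.  0. -1.] F [ 1.   0.1 -0.3] M [ 0.08 -0.18  0.03] w 2.39 29.995216447860003
delta tool cm [0.01 0.02 0.01] turn -0.15
```

>>> step_arm(targets="0 0 -0.3 0;0 0 -0.6 0;0 0 -1 0;0 0 -1.1 0;0 0 -1.2 0;0 0 -1.2 0;0 0 -1.2 0;0 0 -1.2 0;0 0 -1.2 0;0 0 -0.7 0;0 0 -0.3 0;0 0 0 0")

```text
time_s: 5.08
tcp_pos: [0.5098, 0.2152, 0.1589]
ee_rot: [[0.234, -0.972, 0.001], [-0.972, -0.234, 0.001], [-0.001, -0.001, -1.0]]
wrist_force: [-0.5, 1.4, -3.9]
gripper_width: 0.274
gripper_force: 30.0
```

```bash
python3 st.py .5097 .215 .158 -76.3
python3 - <<'E'
from h import *
d=cap("top");s=cap("side")
a=cv2.resize(d["frame"][180:300,140:260],(400,400));b=cv2.resize(s["frame"][90:240,130:280],(400,400))
cv2.imwrite("pics/g2.png",np.hstack([a,b]))
E
```

```text
t 5.0833 j [ 39.7  18.2 -15.1  -0.  -56.6 -26.1] tcp [0.5098 0.2152 0.1589] yaw -76.46 z [ 0.001  0.001 -1.   ] F [-0.5  1.4 -3.9] M [ 0.04 -0.04  0.  ] w 2.38 29.994952892884612
delta tool cm [0.01 0.01 0.09] turn -0.16
```

View pics/g2.png

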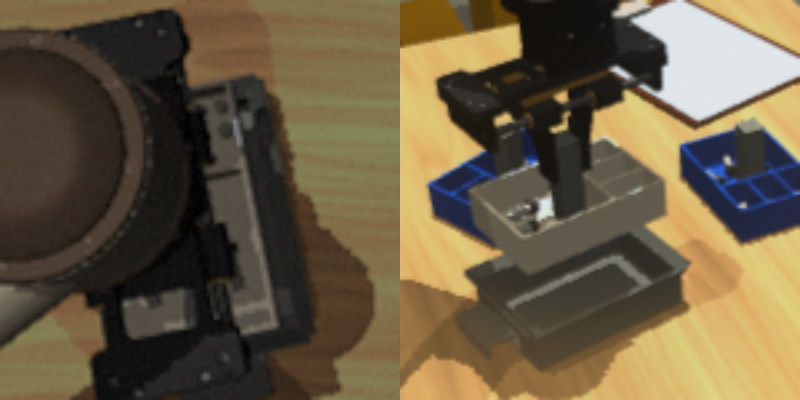

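The insert is up, level and clear of the empty drawer: right-hand panel, tray bottom edge at (520,270), drawer rim below it at (520,290). Now the half turn; joint 6 goes from -26 towards +154, within its range.

>>> step_arm(targets="0 0 0 -2;0 0 0 -4;0 0 0 -6;0 0 0 -6;0 0 0 -6;0 0 0 -6;0 0 0 -6;0 0 0 -6;0 0 0 -6;0 0 0 -6;0 0 0 -6;0 0 0 -6")

```text
time_s: 6.18
tcp_pos: [0.5092, 0.2146, 0.1569]
ee_rot: [[0.984, -0.177, -0.002], [-0.177, -0.984, -0.001], [-0.002, 0.002, -1.0]]
wrist_force: [0.5, 0.3, -4.2]
gripper_width: 0.274
gripper_force: 30.0
```

>>> step_arm(targets="0 0 0 -6;0 0 0 -6;0 0 0 -6;0 0 0 -6;0 0 0 -6;0 0 0 -6;0 0 0 -6;0 0 0 -6;0 0 0 -6;0 0 0 -6;0 0 0 -6;0 0 0 -6")

```text
time_s: 7.18
tcp_pos: [0.5092, 0.2147, 0.1569]
ee_rot: [[0.472, 0.882, -0.002], [0.882, -0.472, -0.001], [-0.002, -0.001, -1.0]]
wrist_force: [-0.7, -0.4, -4.6]
gripper_width: 0.273
gripper_force: 30.0
```

>>> step_arm(targets="0 0 0 -6;0 0 0 -6;0 0 0 -6;0 0 0 -6;0 0 0 -6;0 0 0 -6;0 0 0 -4;0 0 0 -2;0 0 0 0;0 0 0 0;0 0 0 0;0 0 0 0")

```text
time_s: 8.18
tcp_pos: [0.5096, 0.215, 0.1578]
ee_rot: [[-0.234, 0.972, -0.0], [0.972, 0.234, -0.0], [-0.0, -0.001, -1.0]]
wrist_force: [-0.0, -0.3, -3.3]
gripper_width: 0.273
gripper_force: 30.0
```

```bash
python3 st.py .5097 .215 .158 103.7
python3 - <<'E'
from h import *
d=cap("top");s=cap("side")
a=cv2.resize(d["frame"][180:300,140:260],(400,400),interpolation=2);b=cv2.resize(s["frame"][130:250,145:265],(400,400),interpolation=2)
cv2.imwrite("pics/g3.png",np.hstack([a,b]))
E
```

```text
t 8.1833 j [ 39.7  18.3 -15.1  -0.  -56.6 153.8] tcp [0.5096 0.215  0.1578] yaw 103.51 z [-0. -0. -1.] F [-0.  -0.3 -3.3] M [-0.06 -0.15 -0.01] w 2.37 29.994926992803812
delta tool cm [ 0.    0.01 -0.02] turn -0.19
```

View pics/g3.png

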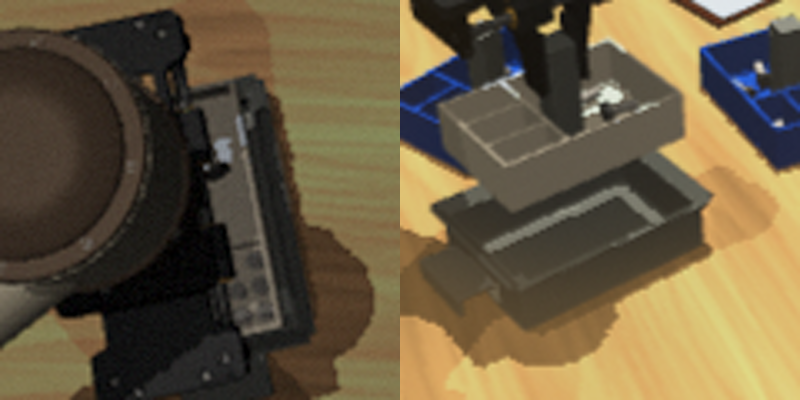

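Turned: in the right-hand panel the three compartments, (490,135), are now at the finger-pull end, pull at (455,275). I'll lower it in stages and watch the force.

>>> step_arm(targets="0 0 0.5 -0.2;0 0 1 0;0 0 1 0;0 0 1 0;0 0 0.7 0;0 0 0.4 0;0 0 0.3 0;0 0 0.3 0;0 0 0.3 0;0 0 0 0;0 0 0 0")

```text
time_s: 9.2
tcp_pos: [0.5098, 0.2151, 0.1032]
ee_rot: [[-0.238, 0.971, 0.0], [0.971, 0.238, 0.0], [0.0, 0.0, -1.0]]
wrist_force: [0.2, -0.7, -4.3]
gripper_width: 0.27
gripper_force: 30.0
```

```bash
python3 st.py .5097 .215 .058 103.7
```

```text
t 9.2 j [ 39.7  21.8 -18.9   0.  -49.2 154.1] tcp [0.5098 0.2151 0.1032] yaw 103.75 z [ 0.  0. -1.] F [ 0.2 -0.7 -4.3] M [-0.06 -0.14  0.03] w 2.35 29.994873530231416
delta tool cm [-0.01 -0.01  4.52] turn 0.05
```

>>> step_arm(targets="0 0 0.3 0;0 0 0.3 0;0 0 0.3 0;0 0 0.3 0;0 0 0.3 0;0 0 0.3 0;0 0 0 0;0 0 0 0")

```text
time_s: 9.87
tcp_pos: [0.5096, 0.2149, 0.0848]
ee_rot: [[-0.238, 0.971, -0.0], [0.971, 0.238, -0.0], [-0.0, -0.0, -1.0]]
wrist_force: [1.0, -0.2, -4.1]
gripper_width: 0.272
gripper_force: 30.0
```

```bash
python3 st.py .5097 .215 .058 103.7
```

```text
t 9.8667 j [ 39.7  23.2 -20.    0.  -46.8 154.1] tcp [0.5096 0.2149 0.0848] yaw 103.75 z [-0. -0. -1.] F [ 1.  -0.2 -4.1] M [-0.06 -0.13 -0.01] w 2.36 29.994923039339483
delta tool cm [0.01 0.01 2.68] turn 0.05
```

No contact so far; the insert's bottom is about 9 mm inside the upright walls. Continuing.

>>> step_arm(targets="0 0 0.3 0;0 0 0.3 0;0 0 0.3 0;0 0 0.3 0;0 0 0.3 0;0 0 0.3 0;0 0 0.3 0;0 0 0.2 0;0 0 0.1 0;0 0 0 0;0 0 0 0")

```text
time_s: 10.78
tcp_pos: [0.5098, 0.2151, 0.0611]
ee_rot: [[-0.238, 0.971, 0.0], [0.971, 0.238, 0.0], [-0.0, 0.0, -1.0]]
wrist_force: [-0.6, 0.0, -4.0]
gripper_width: 0.275
gripper_force: 30.0
```

```bash
python3 st.py .5097 .215 .058 103.7
```

```text
t 10.7833 j [ 39.7  25.  -21.4   0.  -43.7 154.1] tcp [0.5098 0.2151 0.0611] yaw 103.75 z [ 0.  0. -1.] F [-0.6  0.  -4. ] M [-0.06 -0.13  0.02] w 2.4 29.99494473449886
delta tool cm [-0.   -0.01  0.31] turn 0.05
```

>>> step_arm(targets="0 0 0.1 0;0 0 0.1 0;0 0 0.07 0;0 0 0 0;0 0 0 0")

```text
time_s: 11.2
tcp_pos: [0.5097, 0.215, 0.0583]
ee_rot: [[-0.238, 0.971, -0.0], [0.971, 0.238, -0.0], [-0.0, -0.0, -1.0]]
wrist_force: [-0.3, -0.7, -3.0]
gripper_width: 0.274
gripper_force: 30.0
```

>>> step_arm(targets="0 0 0.07 0;0 0 0 0;0 0 0 0")

```text
time_s: 11.45
tcp_pos: [0.5098, 0.2151, 0.0581]
ee_rot: [[-0.238, 0.971, 0.0], [0.971, 0.238, 0.0], [0.0, 0.0, -1.0]]
wrist_force: [-1.4, 0.1, -0.7]
gripper_width: 0.272
gripper_force: 30.0
```

```bash
python3 st.py .5097 .215 .058 103.7
```

```text
t 11.45 j [ 39.7  25.2 -21.5   0.  -43.2 154.1] tcp [0.5098 0.2151 0.0581] yaw 103.75 z [ 0.  0. -1.] F [-1.4  0.1 -0.7] M [-0.09  0.15  0.01] w 2.36 29.995113420300186
delta tool cm [-0.01 -0.01  0.01] turn 0.05
```

>>> step_arm(targets="0 0 0.08 0;0 0 0 0;0 0 0 0")

```text
time_s: 11.7
tcp_pos: [0.5098, 0.2151, 0.0581]
ee_rot: [[-0.238, 0.971, 0.001], [0.971, 0.238, 0.0], [-0.0, 0.001, -1.0]]
wrist_force: [-3.9, -0.2, 4.7]
gripper_width: 0.275
gripper_force: 30.0
```

It is on the floor: the TCP stopped at 0.0581, the same height as at pickup, and the force turned upward. Releasing and rising.

>>> step_arm(targets="0 0 0 0;0 0 0 0;0 0 0 0;0 0 0 0;0 0 0 0;0 0 0 0;0 0 0 0;0 0 0 0;0 0 0 0;0 0 0 0", claw=8.7)

```text
time_s: 12.53
tcp_pos: [0.5097, 0.215, 0.0568]
ee_rot: [[-0.238, 0.971, 0.0], [0.971, 0.238, 0.0], [0.0, 0.0, -1.0]]
wrist_force: [0.6, -0.9, 0.0]
gripper_width: 0.94
gripper_force: 0.0
```

>>> step_arm(targets="0 0 -0.5 0;0 0 -1 0;0 0 -2 0;0 0 -3 0;0 0 -3 0;0 0 -3 0;0 0 -3 0;0 0 -2 0;0 0 0 0")

```text
time_s: 13.28
tcp_pos: [0.5122, 0.2163, 0.2387]
ee_rot: [[-0.238, 0.971, 0.011], [0.971, 0.238, 0.006], [0.003, 0.012, -1.0]]
wrist_force: [0.2, -0.2, 0.4]
gripper_width: 1.0
gripper_force: 0.0
```

>>> step_arm(targets="3 0 0 0;3 0 0 0;3 0 0 0;3 0 0 0;3 0 0 0;3 0 0 0;3 0 0 0;3 0 0 0;2 0 0 0;1 0 0 0;0 0 0 0;0 0 0 0")

```text
time_s: 14.28
tcp_pos: [0.4454, 0.4768, 0.2317]
ee_rot: [[-0.238, 0.971, -0.001], [0.971, 0.238, -0.001], [-0.001, -0.001, -1.0]]
wrist_force: [0.3, -0.5, 0.4]
gripper_width: 1.001
gripper_force: 0.0
```

```bash
python3 st.py .5097 .215 .058 103.7
python3 - <<'E'
from fit import *
d=cap("top");s=cap("side")
a=cv2.resize(d["frame"][180:320,140:260],(480,560),interpolation=2);b=cv2.resize(s["frame"][160:240,145:245],(320,256),interpolation=2)
can=np.zeros((560,800,3),np.uint8);can[:,:480]=a;can[:256,480:]=b
cv2.imwrite("pics/g4.png",can)
E
```

```text
t 14.2833 j [ 61.1  24.5   5.5  -0.  -71.2 132.6] tcp [0.4454 0.4768 0.2317] yaw 103.76 z [-0.001 -0.001 -1.   ] F [ 0.3 -0.5  0.4] M [-0.13 -0.18 -0.02] w 8.71 0.0
delta tool cm [-26.94   0.03  17.39] turn 0.06
```

View pics/g4.png

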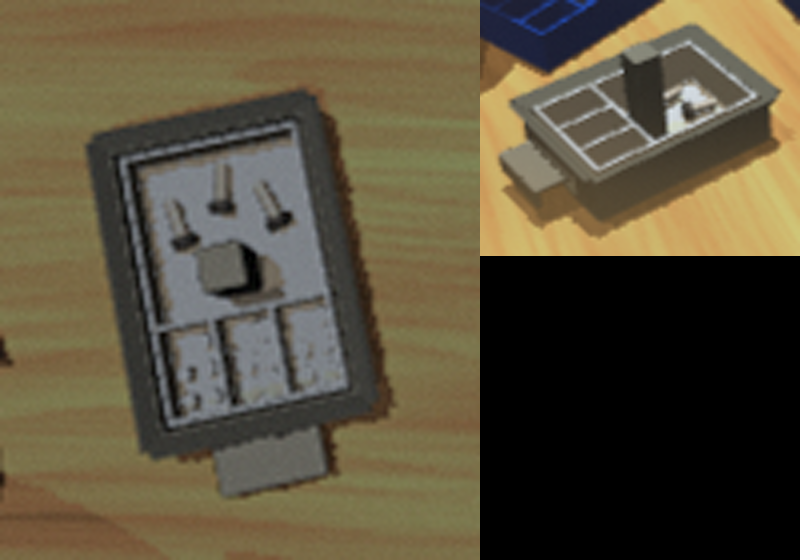

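The insert sits level, evenly inside the rim, with its three compartments, (255,360), next to the finger pull, (270,465), and the robot is clear of it. Handing in.

```bash
python3 -c "
from station import r
print(r.finish_job())"
```

```text
the job is handed in; nothing more can be done
None
```

The back-to-front insert (left-hand drawer in the top view) is turned half round and back down on that drawer's floor, its three small compartments next to the finger pull; the other insert was not touched, and the job was handed in at about 14.5 s.

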